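# Prop the sagging cabinet flap level with a screw prop

### The job

The open drop flap of the cabinet sags at its free edge. Take the screw prop that lies on the counter, stand it upright on its foot with the knurled collar under the flap's pull tab and let it go, then wind the collar up until the flap rests on it dead level. Leave the mug, the jar and the funnel where they are.

Things in the scene. Friction and masses are not known exactly. Their poses are not given: they have to be found in the camera images.
- cabinet: Pine cabinet, 300 mm wide, 270 deep, 290 high, fixed on the counter to the robot's left. Origin: middle of the front edge of its base. Its own x axis points level into the cabinet, so the opened flap sticks out along -x; y runs along its front; z up.
- flap (a joint): Hinge of the drop flap: 0 shut upright, 1.571 rad when the flap lies exactly level, at most 1.601 when it hangs on its worn stop, 1.7 deg below level, as at the start. It lifts freely: 2 to 3.5 N at the tab.
- flap_hinge (a point): Middle of the flap's hinge line, on the upper face of the opened flap, about 142 mm above the counter. The flap is a white board 296 mm wide, 16 mm thick, reaching 190 mm from the hinge line.
- tab_tip (a point): Outer end of the pull tab, middle of its underside. The tab is a bright metal strip 20 mm wide, 5 mm thick, that sticks out 48 mm from the middle of the flap's free edge, to 238 mm from the hinge line; its underside is flush with the flap's underside, 16 mm below the hinge line when level. Level, the tip is about 7 mm higher than at the start.
- prop: Screw prop, loose, 0.7 to 0.9 kg: dark steel foot 76 x 76 x 10 mm, threaded steel stem 18 mm thick and up to 142 mm high, brass collar. Origin: centre of the foot's underside; z runs along the stem away from the foot. It starts lying on a side of the foot and on the collar's rim, z pointing some 7 deg below level. In use the tab lies over the collar's rim, the stem axis 11 to 18 mm beyond the tab's tip.
- collar_mid (a point): Centre of the knurled brass collar (52 mm diameter, 20 mm high), on the stem axis, at the start 101 to 104 mm from the foot's underside (range 98 to 128). Quick thread: turned counter-clockwise as seen from the stem's top it climbs 15 mm per turn; it turns easily and stays where left, also under the flap. Under the sagging tab, its top starts 4 to 10 mm below the tab. The foot does not turn with it.
- mug: Blue ceramic mug, 82 mm in diameter, 95 mm high, with a handle on its own y side; origin at the middle of its underside. Bystander.
- jar: Empty clear jar with a steel screw lid, 84 mm in diameter, 140 mm high; origin at the middle of its underside. Bystander.
- funnel: Yellow plastic funnel standing mouth down, 110 mm in diameter, 105 mm high; origin at the middle of its mouth, on the counter. Bystander.
Mind the look-alikes: they are no part of the job. What is shaped like the prop but brown is not meant.

How it is judged:
On the way:
1. the prop stands upright on its foot, let go, its collar under the pull tab, while the flap still sags (angle between prop's own z axis and vertical below 0.04 rad and height (world z) of prop below 0.003 m and horizontal distance between collar_mid and tab_tip below 0.028 m and contact force between the fingers and prop below 0.2 N and value of joint flap above 1.59 rad), for 0.1 s.
At the end, for the whole second after the job is handed in: The flap rests on the collar (more than 0.8 N) and is level within 0.57 deg (joint 1.561 to 1.581 rad, about 2.4 mm at the tab), the prop stands upright (within 2.3 deg) on the counter, at rest, with the collar's centre within 28 mm of the tab's tip seen from above (value of joint flap between 1.5608 and 1.5808 rad and contact force between prop and cabinet above 0.8 N and angle between prop's own z axis and vertical below 0.04 rad and height (world z) of prop below 0.003 m and linear speed of prop below 0.02 m/s and horizontal distance between collar_mid and tab_tip below 0.028 m); the robot touches nothing.
It fails at once if a bystander is disturbed: mug, jar or funnel shifted more than 15 mm or tipped (distance of any of mug, jar, funnel from where it was at the start of the episode above 0.015 m or angle between any of mug, jar, funnel's own z axis and vertical above 0.3 rad).
It also fails if it takes over 72 s, if anything falls off the work surface, if the arm or the gripper's body presses on something with over 40 N, if the wrist force passes 120 N, or if a joint passes its speed limit or range.

### The arm

A 6-joint arm with a two-finger parallel gripper is mounted at the origin on the work surface. World frame = base frame: x ahead of the robot, y to its left, z up, the work surface at z = 0. Lengths are in m, angles in rad, forces in N, time in s.
With the tool pointing down it reaches from about 0.225 to 0.725 m from the base axis. Payload 3.1 kg.
Tool frame: the origin (TCP) lies midway between the tips of the shut fingers; the grasp point (between the pads) lies pinch_z behind it (pinch_z is the distance from the TCP to the grasp point, in m); z points along the fingers, y is the line along which they close (so a half turn about z gives the same grasp; the last joint's range is limited). The gripper opens to 85 mm and grips with 20 to 120 N. Pads are 22 mm wide; open, the fingers measure 114 mm over their backs; the gripper's body (76 mm by 85 mm) begins 54 mm behind the grasp point. The pads swing forward as they close: fully open they stand 13 mm farther back than shut.
Start: joints at [1.077, 0.048, 0.099, 1.622, 0, 1.443], TCP at [0.188, 0.49, 0.231] pointing down, gripper open.
Joint ranges: [-2.91, 2.91], [-0.99, 1.94], [-1.21, 1.42], [-2.12, 2.29], [-1.49, 1.47], [-3.14, 3.14]. Speed limits (rad/s): [2.79, 2.79, 3.14, 3.14, 3.14, 3.14].

### API

Orientations are given as a unit quaternion [w, x, y, z].
In Python, from plant import * gives the robot as it stands.
- The arm moves only by the shell command python3 -m jog 'ROWS' [FORCE]. ROWS is JSON, a list that holds one entry, the list of rows, each a list of 7 numbers: the shift along the tool's x, y, z normalised to -1 to 1, where 1 is 200 mm, then the turn, a rotation vector about the tool's x, y, z normalised to -1 to 1, where 1 is 60 degrees, then the finger opening in mm, from 0 to 85.4. In form: [[[tx, ty, tz, rx, ry, rz, gripper], ...]]. A call has 1 to 20 rows; each row shifts and turns the commanded pose from where the row before left it, along the tool's axes as they then stand; what a row does not reach is not made up. A row lasts 1/10 s, in which the tool goes at most 50 mm and 8.59 degrees, less where a joint would pass 70% of its speed; a pose out of reach is approached as far as the arm can. A call with a number of a shift or a turn outside -1 to 1 is refused whole. A call with a gripper value outside its range is refused whole. The fingers move at their own pace and stop on an object; FORCE is the grip in N (left out, the last holds). Time passes only in rows, so rows that do not move let the fingers close. It gives the time, the measured TCP pose, the force, the opening and the grip force at its end, in the units of the state.
- sense(): the state, without advancing time (a new reading comes with each control period).
- capture(name): name is "scene" or "top" or "wrist"; returns the picture (480x640x3 uint8, red, green, blue); there is no depth.
- calibration(name): a dict with "intrinsics" (3x3 intrinsics, pixels), "R" (3x3) and "t" (3): a world point X has camera coordinates R X + t; the wrist camera has in their place "mount" (4x4, takes a point from camera to tool coordinates, whose origin is the TCP and whose axes are the flange's). Camera axes: x right, y down, z forward; pixel columns grow to the right and rows downward; lengths in m; the calibration is good to about 2 mm. A picture is of the moment at which its call begins: read the wrist's pose just before it. calibration takes no time and is no camera call.
- sign_off(): hands the job in; it is judged then, once.
The state is a dict: "time_s": time; "joint_positions": joint angles; "dq": joint speeds; "joint_torque": joint torques, N m; "tool_pos": TCP position; "orientation": TCP orientation; "wrist_force": force on the tool from outside, world axes, zero at the start; "moment": the same for the moment, N m; "opening": finger opening in m; "finger_force": force on a finger pad.
Only numpy, scipy, OpenCV 4.12 (cv2) and the standard library are available. Lean on these libraries where they do the work, as an engineer would, in place of code of your own. Each camera call takes 0.05 s, during which the arm holds its last target. There are 200 camera calls.

## Working session

There is one attempt and no reset: what is moved stays moved. The work goes in short steps, Python scripts to look and compute and a shell command to move; the robot and the scene stay as the last step left them, time stands still between calls to the robot, and variables do not carry over. Pictures are saved under pics/ and viewed, at most 10 in all, crops included, and the job is handed in when it is done.

```bash
ls; mkdir -p pics; cat > h.py <<'E'
import numpy as np, cv2
from plant import *
from scipy.spatial.transform import Rotation as Rn
def rot(q): return Rn.from_quat([q[1],q[2],q[3],q[0]]).as_matrix()
def cam(name):
    c=calibration(name); K=np.array(c["intrinsics"])
    if "R" in c: return K,np.array(c["R"]),np.array(c["t"]).ravel()
    s=sense(); M=np.array(c["mount"]); T=np.eye(4); T[:3,:3]=rot(s["orientation"]); T[:3,3]=s["tool_pos"]
    W=np.linalg.inv(T@M); return K,W[:3,:3],W[:3,3]
def ray(C,u,v):
    K,R,t=C; d=R.T@np.linalg.solve(K,[u,v,1.]); return -R.T@t,d/np.linalg.norm(d)
def plane(C,u,v,z):
    o,d=ray(C,u,v); return o+d*(z-o[2])/d[2]
def tri(C1,p1,C2,p2):
    o1,d1=ray(C1,*p1); o2,d2=ray(C2,*p2)
    a=np.linalg.lstsq(np.stack([d1,-d2],1),o2-o1,rcond=None)[0]
    A,B=o1+a[0]*d1,o2+a[1]*d2; return (A+B)/2,np.linalg.norm(A-B)
def proj(C,X):
    K,R,t=C; p=K@(R@np.array(X)+t); return p[:2]/p[2]
def save(img,n): cv2.imwrite("pics/"+n,cv2.cvtColor(img,cv2.COLOR_RGB2BGR))
E
python3 - <<'E'
from h import *
for n in("scene","top"):
    im=capture(n); np.save(n+".npy",im); save(im,n+"0.png"); C=cam(n); print(n,C[0].tolist(),(-C[1].T@C[2]).round(3))
s=sense(); print({k:np.round(v,3).tolist() for k,v in s.items()})
import plant; print([k for k in dir(plant) if 'pinch' in k], getattr(plant,'pinch_z',None))
E
```

```text
pics
scene [[463.66011839848704, 0.0, 325.41429596976525], [0.0, 463.66011839848704, 240.60930806824908], [0.0, 0.0, 1.0]] [ 1.064 -0.134  1.014]
top [[438.22769909778077, 0.0, 319.2125453953483], [0.0, 438.22769909778077, 239.2578345131763], [0.0, 0.0, 1.0]] [0.504 0.134 1.241]
{'time_s': 0.1, 'joint_positions': [1.077, 0.049, 0.098, 1.622, 0.0, 1.443], 'dq': [-0.001, 0.0, 0.003, -0.002, -0.001, -0.001], 'joint_torque': [0.002, -33.985, 32.094, 0.016, -0.0, -0.0], 'tool_pos': [0.188, 0.49, 0.23], 'orientation': [-0.0, 0.182, 0.983, -0.001], 'wrist_force': [0.507, -0.909, -0.486], 'moment': [-0.02, 0.03, 0.006], 'finger_force': 0.0, 'opening': 0.085}
['pinch_z'] 0.0187
```

View pics/scene0.png

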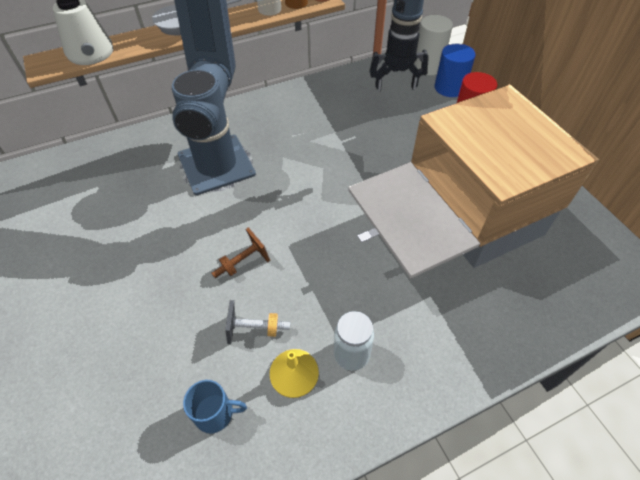

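View pics/top0.png

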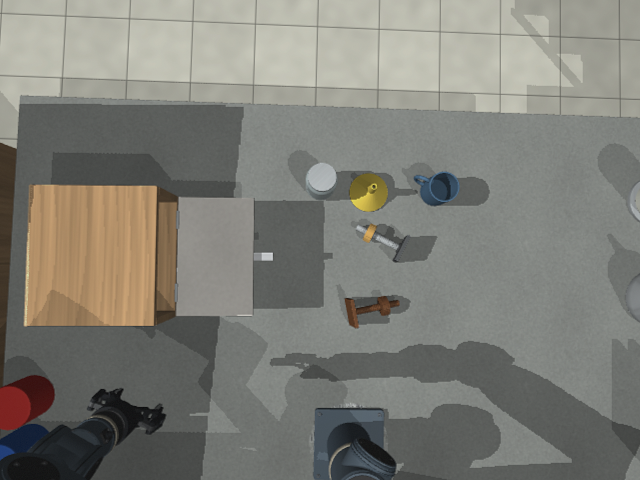

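The cameras see two prop-shaped things:
- **Steel and brass:** scene foot (231,322), collar (273,324), tip (290,325); top foot (402,248), collar (371,233), tip (358,226). This fits the dark foot, steel stem and brass collar.
- **All brown:** scene (240,255), top (370,308). This is the look-alike.

The tab tip is at scene (360,238) and top (273,257). I'll confirm with an enlarged crop and measure.

```bash
python3 - <<'E'
from h import *
import plant; print([k for k in dir(plant) if not k.startswith('_')])
S=np.load("scene.npy");T=np.load("top.npy");CS,CT=cam("scene"),cam("top")
a=cv2.resize(S[285:360,205:305],None,fx=4,fy=4,interpolation=2);b=cv2.resize(T[210:285,340:440],None,fx=4,fy=4,interpolation=2)
c=cv2.resize(S[215:265,335:401],None,fx=6,fy=6,interpolation=2);d=cv2.resize(T[232:282,244:310],None,fx=6,fy=6,interpolation=2)
save(np.vstack([np.hstack([a,b])[:300,:792],np.hstack([c,d])[:300]]),"crop.png")
def blob(im,roi,f):
    y0,y1,x0,x1=roi;h=cv2.cvtColor(im,cv2.COLOR_RGB2HSV)[y0:y1,x0:x1].astype(int)
    m=f(h).astype(np.uint8);n,l,st,ce=cv2.connectedComponentsWithStats(m);i=1+np.argmax(st[1:,4])
    return ce[i]+[x0,y0],st[i],l==i
br=lambda h:(h[...,0]>10)&(h[...,0]<28)&(h[...,1]>120)&(h[...,2]>90)
s,st,_=blob(S,(300,345,255,290),br);t,tt,_=blob(T,(215,250,345,385),br)
print("collar",s,st[4],t,tt[4],tri(CS,s,CT,t),plane(CT,*t,.026+.01))
wh=lambda h:(h[...,1]<40)&(h[...,2]>190)
s,st,ms=blob(S,(225,250,350,385),wh);t,tt,mt=blob(T,(248,268,250,285),wh)
print("tab",s,st,t,tt,tri(CS,s,CT,t))
# axis endpoints by hand
for n,p,q in(("foot",(231,322),(402,248)),("tip",(290,325),(358,226)),("tabtip",(360,238),(273,257))): print(n,tri(CS,p,CT,q))
E
```

```text
['MotionError', 'calibration', 'capture', 'pinch_z', 'sense', 'sign_off']
collar [272.01851852 324.67901235] 162 [369.28  232.752] 125 (array([ 0.58496931, -0.04515278,  0.0239625 ]), np.float64(0.0017967532122699693)) [ 0.5845071  -0.04254883  0.036     ]
tab [364.56470588 235.69411765] [ 8  6 14 10 85] [266.65277778 255.98611111] [12  5 11  7 72] (array([0.51233958, 0.22999439, 0.12392981]), np.float64(0.001727856884751389))
foot (array([ 0.54506216, -0.13168298,  0.04030235]), np.float64(0.003422277644069985))
tip (array([ 0.60384247, -0.01039256,  0.02689538]), np.float64(0.0034573949798275324))
tabtip (array([0.51117626, 0.2160118 , 0.12132116]), np.float64(0.002660982283682684))
```

View pics/crop.png

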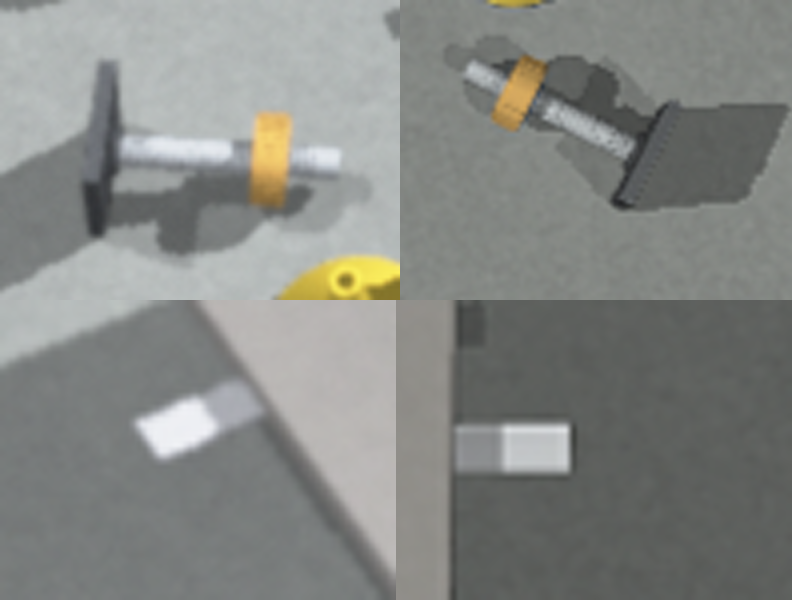

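The crop confirms it: dark foot, grey threaded stem, brass collar. Its tip is at top (357.5,227.5) and its foot at top (401,249). The tab tip is at top (273,256.5). The heights also fit, with the collar at 0.024 m and the tab at about 0.12 m. I'll move over the stem, turn the fingers across it and check with the wrist camera.

```bash
python3 -m jog '[[[-0.2,-0.143,0,0,0,0,85],[-0.2,-0.143,0,0,0,0,85],[-0.2,-0.143,0,0,0,0,85],[-0.2,-0.143,0,0,0,0,85],[-0.2,-0.143,0,0,0,0,85],[-0.2,-0.143,0,0,0,0,85],[-0.2,-0.143,0,0,0,0,85],[-0.2,-0.143,0,0,0,0,85],[-0.2,-0.143,0,0,0,0,85],[-0.2,-0.143,0,0,0,0,85],[-0.2,-0.143,0,0,0,0,85],[-0.2,-0.143,0,0,0,0,85],[-0.2,-0.143,0,0,0,0,85],[-0.2,-0.143,0,0,0,0,85]]]' 40
python3 -m jog '[[[0,0,0,0,0,-0.143,85],[0,0,0,0,0,-0.143,85],[0,0,0,0,0,-0.143,85],[0,0,0,0,0,-0.143,85],[0,0,0,0,0,-0.143,85],[0,0,0,0,0,-0.143,85],[0,0,0,0,0,-0.143,85],[0,0,0,0,0,-0.143,85],[0,0,0,0,0,-0.143,85],[0,0,0,0,0,-0.143,85],[0,0,0,0,0,0,85],[0,0,0,0,0,0,85]]]'
python3 - <<'E'
from h import *
C=cam("wrist"); im=capture("wrist"); np.save("w1.npy",im); save(im,"w1.png")
import pickle; pickle.dump(C,open("w1.pkl","wb"))
s=sense(); print(s["tool_pos"],s["joint_positions"],rot(s["orientation"]).round(3).tolist(),s["opening"])
for p in([.566,-.085,.031],[.585,-.0445,.026],[.603,-.010,.02],[.545,-.132,.04]): print(proj(C,p))
E
```

```text
time_s: 1.5
tool_pos: [0.568, -0.0858, 0.2306]
orientation: [-0.0, 0.182, 0.983, 0.0]
wrist_force: [0.7, 1.0, 0.2]
opening: 0.0851
finger_force: 0.0
time_s: 2.7
tool_pos: [0.5673, -0.0839, 0.2308]
orientation: [-0.0, -0.535, 0.845, 0.0]
wrist_force: [0.3, -0.4, 0.3]
opening: 0.0855
finger_force: 0.0
[ 0.56733496 -0.08392314  0.23090533] [-2.63750198e-01  1.77020021e-01  2.38611003e-01  1.63317155e+00
 -4.80122235e-05 -1.39283244e+00] [[-0.427, -0.904, -0.001], [-0.904, 0.427, 0.0], [0.0, 0.001, -1.0]] 0.0848248186087638
[315.68768137 195.86201737]
[315.87029648 244.18463357]
[314.23176329 281.50442967]
[314.22427324 133.65328121]
```

View pics/w1.png

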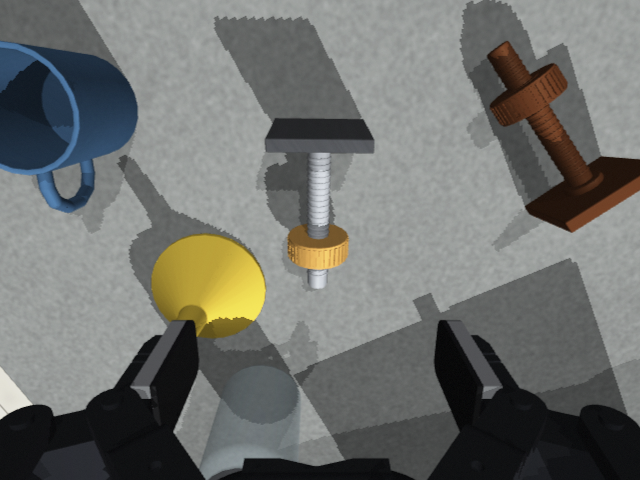

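The wrist view shows the prop under the tool, its stem running from (320,155) to (317,288) along image columns. The collar is centred at (319,246), the foot's near face at row about 145, and the funnel at (208,287). I'll work out the grasp from this.

```bash
python3 - <<'E'
from h import *
import pickle; C=pickle.load(open("w1.pkl","rb")); im=np.load("w1.npy")
h=cv2.cvtColor(im,cv2.COLOR_RGB2HSV).astype(int)
m=(h[...,0]>10)&(h[...,0]<28)&(h[...,1]>120)&(h[...,2]>90); m[:,:280]=0;m[:,360:]=0;m[:200]=0;m[280:]=0
ys,xs=np.nonzero(m); print("collar box",xs.min(),xs.max(),ys.min(),ys.max())
for r in(165,180,195,210,280):
    x=np.nonzero((h[r,290:350,2]>150)&(h[r,290:350,1]<40))[0]+290; print(r,x.min(),x.max())
p1=plane(C,319.3,170,.035);p2=plane(C,317.3,283,.0215);d=(p2-p1)[:2];L=np.linalg.norm(d);d/=L
print(p1,p2,L,d)
print("foot near edge top(z~.076)",plane(C,319,152,.076),"collar mid",plane(C,319,246,.035))
CT=cam("top");CS=cam("scene")
print("tabtip",plane(CT,273,256.5,.122))
print(tri(CS,(335+150/6,215+(442-300)/6),CT,(273,256.5)))
E
```

```text
collar box 288 347 225 268
165 317 328
180 312 349
195 313 349
210 312 349
280 290 349
[ 0.55379889 -0.10395343  0.035     ] [ 0.60079132 -0.00805911  0.0215    ] 0.10678956399933427 [0.44004706 0.89797471]
foot near edge top(z~.076) [ 0.54582224 -0.12226604  0.076     ] collar mid [ 0.58188118 -0.04483575  0.035     ]
tabtip [0.5118337  0.21481336 0.122     ]
(array([0.51231009, 0.21585211, 0.12013003]), np.float64(0.0020272913835075036))
```

```bash
python3 -m jog '[[[0.031,0.007,0.225,0,0,0,85],[0.031,0.007,0.225,0,0,0,85],[0,0,0,0,0.125,0,85],[0,0,0,0,0.125,0,85],[0,0,0,0,0.125,0,85],[0,0,0,0,0.125,0,85],[0,0,0,0,0,0,85],[0,0,0,0,0,0,85]]]'
python3 - <<'E'
from h import *
s=sense(); R=rot(s["orientation"]);print(R.round(3).tolist(), s["joint_positions"])
g=np.array([.5635,-.0855,.0318]);print(R.T@(g+.0187*R[:,2]-s["tool_pos"])/.2)
E
```

```text
time_s: 3.55
tool_pos: [0.5596, -0.0934, 0.1402]
orientation: [-0.219, -0.518, 0.815, -0.138]
wrist_force: [0.4, -1.6, -0.6]
opening: 0.085
finger_force: 0.0
[[-0.367, -0.905, -0.213], [-0.785, 0.425, -0.452], [0.5, 0.002, -0.866]] [-0.02854975  0.39664278  0.23624457  1.63777898 -0.47520789 -1.10582385]
[-0.30863503 -0.0016104   0.54106578]
```

```bash
python3 -m jog '[[[-0.062,0,0.108,0,0,0,85],[-0.062,0,0.108,0,0,0,85],[-0.062,0,0.108,0,0,0,85],[-0.062,0,0.108,0,0,0,85],[-0.062,0,0.108,0,0,0,85],[0,0,0,0,0,0,85],[0,0,0,0,0,0,85]]]' 60
python3 -m jog '[[[0,0,0,0,0,0,5],[0,0,0,0,0,0,5],[0,0,0,0,0,0,5],[0,0,0,0,0,0,5],[0,0,0,0,0,0,5],[0,0,0,0,0,0,5],[0,0,0,0,0,0,5],[0,0,0,0,0,0,5],[0,0,0,0,0,0,5],[0,0,0,0,0,0,5]]]' 60
```

```text
time_s: 4.25
tool_pos: [0.5595, -0.0955, 0.0182]
orientation: [-0.218, -0.517, 0.816, -0.139]
wrist_force: [0.2, 0.5, 0.7]
opening: 0.0853
finger_force: 0.0
time_s: 5.25
tool_pos: [0.56, -0.0942, 0.0174]
orientation: [-0.218, -0.518, 0.815, -0.139]
wrist_force: [0.6, 2.2, 5.8]
opening: 0.0164
finger_force: 58.7
```

```bash
python3 -m jog '[[[0.05,0,-0.087,0,0,0,5],[0.05,0,-0.087,0,0,0,5],[0.05,0,-0.087,0,0,0,5],[0.05,0,-0.087,0,0,0,5],[0.05,0,-0.087,0,0,0,5],[0.05,0,-0.087,0,0,0,5],[-0.122,0.11,-0.07,0,0,0,5],[-0.122,0.11,-0.07,0,0,0,5],[-0.122,0.11,-0.07,0,0,0,5],[-0.122,0.11,-0.07,0,0,0,5],[-0.122,0.11,-0.07,0,0,0,5],[0,0,0,0,0,0,5]]]'
python3 -m jog '[[[0,0,0,0,-0.135,0,5],[0,0,0,0,-0.135,0,5],[0,0,0,0,-0.135,0,5],[0,0,0,0,-0.135,0,5],[0,0,0,0,-0.135,0,5],[0,0,0,0,-0.135,0,5],[0,0,0,0,-0.135,0,5],[0,0,0,0,-0.135,0,5],[0,0,0,0,-0.135,0,5],[0,0,0,0,-0.135,0,5],[0,0,0,0,-0.135,0,5],[0,0,0,0,-0.135,0,5],[0,0,0,0,0,0,5],[0,0,0,0,0,0,5]]]'
python3 - <<'E'
from h import *
s=sense(); R=rot(s["orientation"]);print(R.round(3).tolist(), np.round(s["joint_positions"],3))
S=capture("scene");T=capture("top");np.save("s2.npy",S);np.save("t2.npy",T)
C=cam("top");D=cam("scene");p=np.array(s["tool_pos"])-.0187*R[:,2];a=proj(C,p).astype(int);b=proj(D,p).astype(int);print(a,b,p)
f=lambda I,q:cv2.resize(I[max(q[1]-75,0):q[1]+75,q[0]-50:q[0]+50],(400,600),interpolation=2)
save(np.hstack([f(S,b),f(T,a)]),"c2.png")
E
```

```text
time_s: 6.45
tool_pos: [0.5176, 0.0852, 0.1324]
orientation: [-0.219, -0.52, 0.814, -0.135]
wrist_force: [0.2, -1.4, -7.5]
opening: 0.0163
finger_force: 59.6
time_s: 7.85
tool_pos: [0.5181, 0.08, 0.1331]
orientation: [0.464, -0.445, 0.705, 0.298]
wrist_force: [0.8, -0.7, -7.6]
opening: 0.0163
finger_force: 59.8
[[-0.172, -0.905, 0.389], [-0.351, 0.425, 0.834], [-0.92, 0.007, -0.391]] [-0.588  0.076 -0.482  1.353  1.143 -1.934]
[332 258] [300 256] [0.51083562 0.06438063 0.14041951]
```

View pics/c2.png

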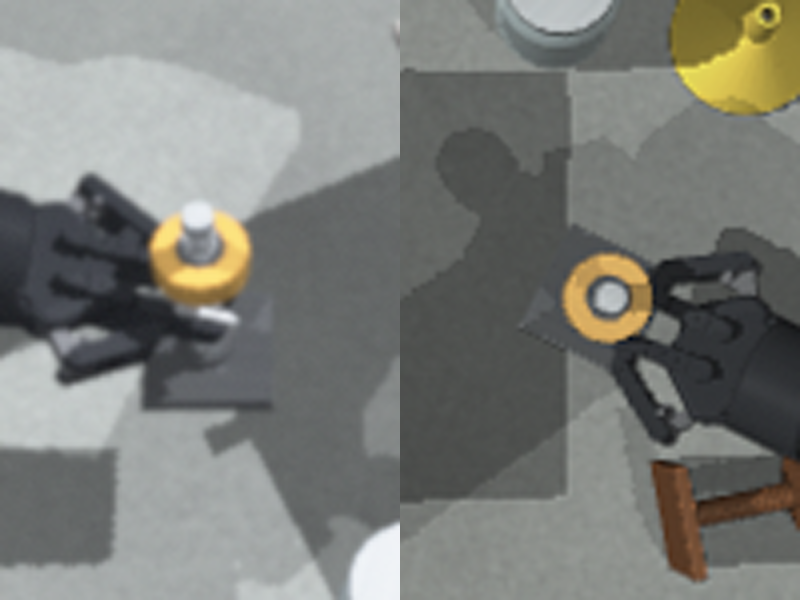

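The wrist holds the prop upright. In the crop the stem top is at scene (299,235), top (334.5,257.5). I'll move it low, in front of the tab.

```bash
python3 -m jog '[[[0.042,0.05,0.139,0,0,0,5],[0.042,0.05,0.139,0,0,0,5],[0.042,0.05,0.139,0,0,0,5],[0.042,0.05,0.139,0,0,0,5],[0,0,0,0,0,0,5],[0,0,0,0,0,0,5]]]'
python3 - <<'E'
from h import *
C=cam("top");D=cam("scene")
P,e=tri(D,(299.2,235.2),C,(334.5,257.5));print("tip",P,e)
s=sense(); R=rot(s["orientation"]);p=np.array(s["tool_pos"])-.0187*R[:,2];print(p,R.round(3).tolist(),np.round(s["joint_positions"],2))
S=capture("scene");T=capture("top");np.save("s3.npy",S);np.save("t3.npy",T)
f=lambda I,q:cv2.resize(I[q[1]-40:q[1]+60,q[0]-50:q[0]+50],(400,400),interpolation=2)
a=proj(C,p).astype(int);b=proj(D,p).astype(int);print(b,a)
save(np.hstack([f(S,b),f(T,a)]),"c3.png")
E
```

```text
time_s: 8.55
tool_pos: [0.5211, 0.1795, 0.0638]
orientation: [0.467, -0.448, 0.702, 0.296]
wrist_force: [0.5, -0.5, -6.6]
opening: 0.0161
finger_force: 60.4
tip [0.51215385 0.06472779 0.22170003] 0.0004552215631928266
[0.51375966 0.1639248  0.07104586] [[-0.163, -0.906, 0.39], [-0.353, 0.422, 0.835], [-0.921, -0.002, -0.389]] [-0.37 -0.03 -0.74  0.7   1.17 -1.41]
[339 258] [293 256]
```

View pics/c3.png

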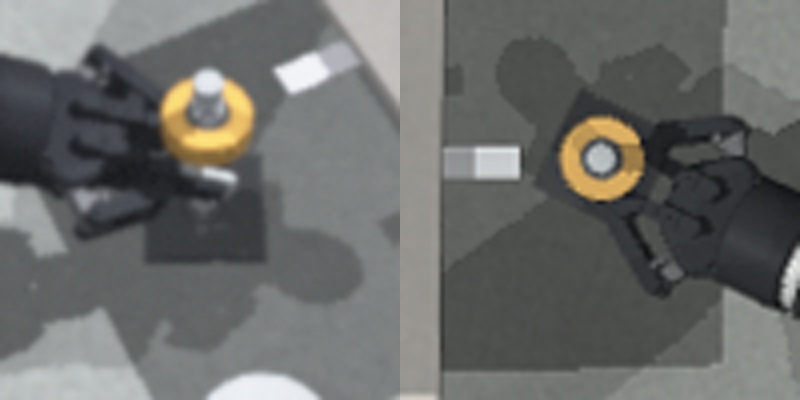

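```bash
python3 -m jog '[[[0.014,0,0.006,0,0,0,5],[0.014,0,0.006,0,0,0,5],[0.014,0,0.006,0,0,0,5],[0,0,0,0,0,0,5],[0,0,0,0,0,0,5]]]'
python3 -m jog '[[[0.005,0,0.002,0,0,0,5],[0.005,0,0.002,0,0,0,5],[0,0,0,0,0,0,5],[0,0,0,0,0,0,5]]]'
```

```text
time_s: 9.15
tool_pos: [0.5217, 0.1779, 0.0533]
orientation: [0.467, -0.446, 0.703, 0.297]
wrist_force: [-0.7, 0.8, -7.5]
opening: 0.0161
finger_force: 60.4
time_s: 9.55
tool_pos: [0.5217, 0.1781, 0.0514]
orientation: [0.467, -0.447, 0.703, 0.297]
wrist_force: [0.2, 1.2, -7.7]
opening: 0.0163
finger_force: 60.4
```

```bash
python3 -m jog '[[[0.005,0,0.002,0,0,0,5],[0,0,0,0,0,0,5],[0,0,0,0,0,0,5]]]'
python3 -m jog '[[[0.005,0,0.002,0,0,0,5],[0,0,0,0,0,0,5],[0,0,0,0,0,0,5]]]'
```

```text
time_s: 9.85
tool_pos: [0.5217, 0.1781, 0.0504]
orientation: [0.467, -0.447, 0.703, 0.297]
wrist_force: [0.3, 0.1, -6.8]
opening: 0.0161
finger_force: 60.4
time_s: 10.15
tool_pos: [0.5217, 0.178, 0.0492]
orientation: [0.467, -0.446, 0.703, 0.297]
wrist_force: [-0.3, -0.3, -8.7]
opening: 0.016
finger_force: 60.4
```

```bash
python3 - <<'E'
from h import *
S=capture("scene");C=cam("top");D=cam("scene");T=capture("top")
s=sense(); R=rot(s["orientation"]);p=np.array(s["tool_pos"])-.0187*R[:,2];print(p,s["wrist_force"])
out=[]
for I,c,nm in((S,D,"s"),(T,C,"t")):
    h=cv2.cvtColor(I,cv2.COLOR_RGB2HSV).astype(int);b=proj(c,[p[0],p[1],.14]).astype(int)
    x0,y0=b-12;g=(h[y0:y0+24,x0:x0+24,1]<50)&(h[y0:y0+24,x0:x0+24,2]>150)
    n,l,st,ce=cv2.connectedComponentsWithStats(g.astype(np.uint8));i=1+np.argmax(st[1:,4]);print(nm,ce[i]+[x0,y0],st[i]);out.append(ce[i]+[x0,y0])
print(tri(D,out[0],C,out[1]))
E
```

```text
[0.51442378 0.16241868 0.0565561 ] [-0.47079595  0.43550602 -7.04977091]
s [340.39583333 242.70833333] [ 8  9  9 11 48]
t [293.14705882 255.38235294] [ 9 10  7  6 34]
(array([0.51559729, 0.16301904, 0.139509  ]), np.float64(0.0005902485838848927))
```

```bash
python3 -m jog '[[[0.005,0,0.002,0,0,0,5],[0,0,0,0,0,0,5],[0,0,0,0,0,0,5]]]'
python3 -m jog '[[[0.005,0,0.002,0,0,0,5],[0,0,0,0,0,0,5],[0,0,0,0,0,0,5]]]'
```

```text
time_s: 10.55
tool_pos: [0.5218, 0.178, 0.0482]
orientation: [0.467, -0.447, 0.703, 0.297]
wrist_force: [0.4, -0.1, -7.7]
opening: 0.0162
finger_force: 60.5
time_s: 10.85
tool_pos: [0.5219, 0.1782, 0.0479]
orientation: [0.468, -0.447, 0.703, 0.297]
wrist_force: [-1.8, -0.0, -3.3]
opening: 0.0161
finger_force: 60.8
```

```bash
python3 -m jog '[[[-0.005,0,-0.002,0,0,0,5],[0,0,0,0,0,0,5],[-0.023,0.031,0.05,0,0,0,5],[-0.023,0.031,0.05,0,0,0,5],[-0.023,0.031,0.05,0,0,0,5],[0,0,0,0,0,0,5],[0,0,0,0,0,0,5]]]'
python3 - <<'E'
from h import *
T=capture("top");S=capture("scene");C=cam("top");D=cam("scene")
s=sense(); R=rot(s["orientation"]);p=np.array(s["tool_pos"])-.0187*R[:,2];print(p,s["wrist_force"])
f=lambda I,q:cv2.resize(I[q[1]-50:q[1]+50,q[0]-50:q[0]+50],(400,400),interpolation=2)
a=proj(C,[.512,.21,.13]).astype(int);b=proj(D,[.512,.21,.13]).astype(int);print(b,a)
save(np.hstack([f(S,b),f(T,a)]),"c4.png")
E
```

```text
time_s: 11.55
tool_pos: [0.5182, 0.2159, 0.0485]
orientation: [0.466, -0.447, 0.704, 0.297]
wrist_force: [-0.8, -0.2, -7.4]
opening: 0.0161
finger_force: 60.5
[0.51169798 0.19970348 0.05619676] [ 0.65982874  0.9558458  -6.97010407]
[357 236] [274 256]
```

View pics/c4.png

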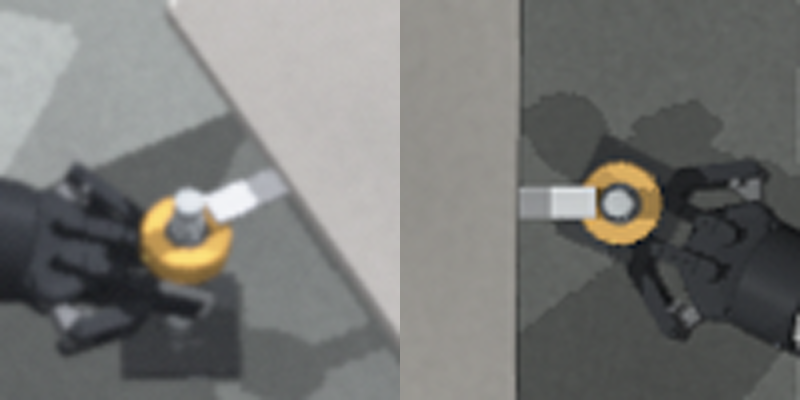

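The tab overlaps the collar's rim. The stem is at crop (618,203) and the tab tip at (595,203), so the axis is about 14 mm beyond the tip. I'll set it down and release.

```bash
python3 -m jog '[[[0.005,0,0.002,0,0,0,5],[0.004,0,0.002,0,0,0,5],[0,0,0,0,0,0,5],[0,0,0,0,0,0,5]]]'
python3 -m jog '[[[0,0,0,0,0,0,85],[0,0,0,0,0,0,85],[0,0,0,0,0,0,85],[0,0,0,0,0,0,85],[0,0,0,0,0,0,85],[0,0,0,0,0,0,85],[0,0,0,0,0,0,85],[0,0,0,0,0,0,85],[0,0,0,0,0,0,85]]]' 20
python3 -m jog '[[[0,0,-0.1,0,0,0,85],[0,0,-0.2,0,0,0,85],[0,0,-0.2,0,0,0,85],[0,0,-0.2,0,0,0,85],[0,0,0,0,0,0,85],[0,0,0,0,0,0,85]]]'
python3 - <<'E'
from h import *
T=capture("top");S=capture("scene");C=cam("top");D=cam("scene")
f=lambda I,q:cv2.resize(I[q[1]-50:q[1]+50,q[0]-50:q[0]+50],(400,400),interpolation=2)
a=proj(C,[.512,.21,.13]).astype(int);b=proj(D,[.512,.21,.13]).astype(int);print(b,a)
save(np.hstack([f(S,b),f(T,a)]),"c5.png")
s=sense(); R=rot(s["orientation"]);print(R.round(3).tolist(),s["joint_positions"])
E
```

```text
time_s: 12.05
tool_pos: [0.5196, 0.2154, 0.0479]
orientation: [0.468, -0.447, 0.703, 0.296]
wrist_force: [-0.1, -2.0, -4.7]
opening: 0.0161
finger_force: 60.8
time_s: 12.95
tool_pos: [0.5189, 0.2158, 0.0473]
orientation: [0.467, -0.447, 0.703, 0.297]
wrist_force: [0.3, 0.2, 0.1]
opening: 0.0851
finger_force: 0.0
time_s: 13.55
tool_pos: [0.4722, 0.1113, 0.0928]
orientation: [0.466, -0.447, 0.704, 0.295]
wrist_force: [-0.2, 1.2, -0.8]
opening: 0.0851
finger_force: 0.0
[357 236] [274 256]
[[-0.166, -0.905, 0.391], [-0.354, 0.425, 0.833], [-0.92, -0.0, -0.391]] [-0.58353174 -0.00983159 -0.66507999  1.24292902  1.14462859 -1.9279932 ]
```

View pics/c5.png

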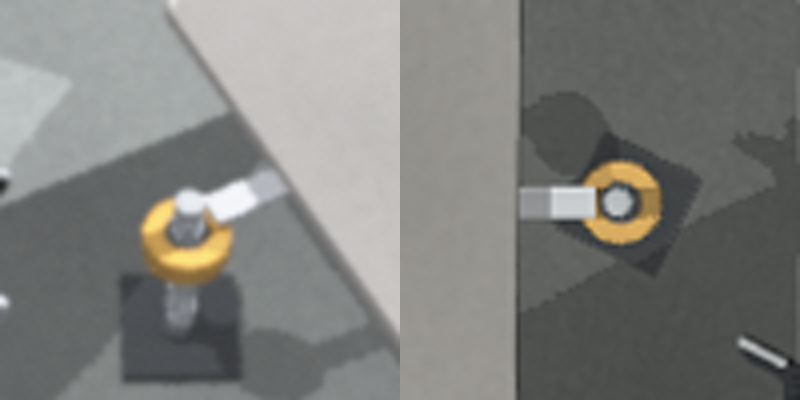

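It stands released under the sagging tab: stem top at crop (187,200) left and (618,202) right, foot flat. Next I raise the arm and point the tool down.

```bash
python3 -m jog '[[[-0.172,0,-0.073,0,0,0,85],[-0.172,0,-0.073,0,0,0,85],[-0.172,0,-0.073,0,0,0,85],[-0.172,0,-0.073,0,0,0,85],[0,0,0,0,0.14,0,85],[0,0,0,0,0.14,0,85],[0,0,0,0,0.14,0,85],[0,0,0,0,0.14,0,85],[0,0,0,0,0.14,0,85],[0,0,0,0,0.14,0,85],[0,0,0,0,0.14,0,85],[0,0,0,0,0.14,0,85],[0,0,0,0,0,0.125,85],[0,0,0,0,0,0.125,85],[0,0,0,0,0,0,85],[0,0,0,0,0,0,85]]]'
cat > st.py <<'E'
from h import *
T=capture("top");S=capture("scene");C=cam("top");D=cam("scene")
s=sense(); R=rot(s["orientation"]);print("R",R.round(3).tolist(),"pos",np.round(s["tool_pos"],4),"yaw y",np.degrees(np.arctan2(R[1,1],R[0,1])).round(1),"q",np.round(s["joint_positions"],2))
def cen(I,c,p,lo,hi,vmin,smax,w):
    h=cv2.cvtColor(I,cv2.COLOR_RGB2HSV).astype(int);x0,y0=proj(c,p).astype(int)-w
    q=h[y0:y0+2*w,x0:x0+2*w];g=(q[...,0]>=lo)&(q[...,0]<=hi)&(q[...,1]<=smax)&(q[...,2]>=vmin)
    if lo>0: g&=q[...,1]>120
    n,l,st,ce=cv2.connectedComponentsWithStats(g.astype(np.uint8))
    if n<2:return None
    i=1+np.argmax(st[1:,4]);return ce[i]+[x0,y0],st[i]
# tab: subpixel by template shift against the start pictures
def shift(I,I0,c):
    x0,y0=proj(c,[.512,.232,.124]).astype(int)-[9,9];k=cv2.cvtColor(I0,cv2.COLOR_RGB2GRAY)[y0:y0+18,x0:x0+18].astype(np.float32)
    g=cv2.cvtColor(I,cv2.COLOR_RGB2GRAY)[y0:y0+18,x0:x0+18].astype(np.float32)
    w=np.outer(np.hanning(18),np.hanning(18)).astype(np.float32);return cv2.phaseCorrelate(k,g,w)
print("tab shift px scene",shift(S,np.load("scene.npy"),D),"top",shift(T,np.load("top.npy"),C))
print("5mm up at tab = px",proj(D,[.512,.232,.129])-proj(D,[.512,.232,.124]),proj(C,[.512,.232,.129])-proj(C,[.512,.232,.124]))
st=cen(T,C,[.512,.2,.142],0,180,150,50,9)
if st is not None: print("stem top",st[0],plane(C,*st[0],.142))
E
python3 st.py
```

```text
time_s: 15.25
tool_pos: [0.4709, 0.1137, 0.2416]
orientation: [-0.002, -0.423, 0.906, -0.001]
wrist_force: [-0.5, -0.4, -0.3]
opening: 0.0852
finger_force: 0.0
R [[-0.643, -0.766, -0.002], [-0.766, 0.643, -0.003], [0.004, -0.001, -1.0]] pos [0.4711 0.113  0.2421] yaw y 140.0 q [ 0.1  -0.05  0.02  1.65 -0.   -0.77]
tab shift px scene ((0.014579732235576515, 0.17381671653192932), 1.095132640114537) top ((0.15090030559958123, 0.060310331732690514), 0.9913418966310995)
5mm up at tab = px [ 0.14564448 -1.24924742] [-0.17306613 -0.01885812]
stem top [270.5        256.26666667] [0.51211998 0.21961567 0.142     ]
```

```bash
python3 -m jog '[[[-0.156,0.041,0,0,0,0,85],[-0.156,0.041,0,0,0,0,85],[-0.156,0.041,0,0,0,0,85],[0,0,0,0,0,-0.05,85],[0,0,0.12,0,0,0,85],[0,0,0.12,0,0,0,85],[0,0,0,0,0,0,85],[0,0,0,0,0,0,85]]]' 20
python3 - <<'E'
from h import *
C=cam("wrist");T=cam("top");im=capture("wrist");save(im,"w6.png");s=sense();print(rot(s["orientation"]).round(3).tolist())
P=plane(T,278.5,256.5,.142);print(P,proj(C,P))
E
```

```text
time_s: 16.15
tool_pos: [0.5123, 0.1996, 0.1938]
orientation: [-0.002, -0.445, 0.896, -0.001]
wrist_force: [-0.4, 0.0, 0.8]
opening: 0.0854
finger_force: 0.0
[[-0.604, -0.797, -0.001], [-0.797, 0.604, -0.003], [0.003, -0.001, -1.0]]
[0.51202114 0.19967838 0.142     ] [315.30889809 268.70902364]
```

View pics/w6.png

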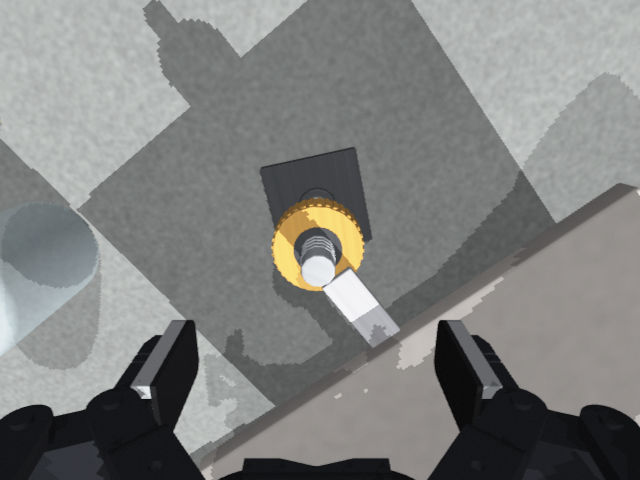

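The stem top is at (318,269), against a predicted (315,269). The tab is at (352,297), right beside it. I'll descend, grip the collar and wind.

```bash
python3 -m jog '[[[0,0,0.137,0,0,0,85],[0,0,0.137,0,0,0,85],[0,0,0.137,0,0,0,85],[0,0,0.137,0,0,0,85],[0,0,0,0,0,0,85],[0,0,0,0,0,0,45],[0,0,0,0,0,0,45],[0,0,0,0,0,0,45],[0,0,0,0,0,0,45],[0,0,0,0,0,0,45]]]' 20
python3 -m jog '[[[0,0,-0.0017,0,0,-0.133,45],[0,0,-0.0017,0,0,-0.133,45],[0,0,-0.0017,0,0,-0.133,45]]]'
```

```text
time_s: 17.2
tool_pos: [0.5136, 0.2008, 0.0873]
orientation: [0.0, -0.445, 0.895, -0.001]
wrist_force: [-3.4, 2.6, 6.2]
opening: 0.0514
finger_force: 22.6
time_s: 17.5
tool_pos: [0.5136, 0.2008, 0.0883]
orientation: [0.0, -0.624, 0.782, -0.001]
wrist_force: [-3.7, 2.4, 7.6]
opening: 0.0514
finger_force: 22.6
```

```bash
python3 -m jog '[[[0,0,-0.0017,0,0,-0.133,45],[0,0,-0.0017,0,0,-0.133,45],[0,0,-0.0017,0,0,-0.133,45],[0,0,-0.0017,0,0,-0.133,45],[0,0,-0.0017,0,0,-0.133,45],[0,0,-0.0017,0,0,-0.133,45],[0,0,0,0,0,0,45],[0,0,0,0,0,0,70],[0,0,0,0,0,0,70],[0,0,0,0,0,0,70],[0,0,0,0,0,0,70]]]'
python3 st.py
```

```text
time_s: 18.6
tool_pos: [0.5124, 0.1994, 0.0869]
orientation: [0.002, 0.885, -0.465, -0.0]
wrist_force: [0.0, 0.6, -0.2]
opening: 0.0699
finger_force: 0.0
R [[0.568, -0.823, -0.002], [-0.823, -0.568, -0.004], [0.002, 0.004, -1.0]] pos [0.5124 0.1994 0.087 ] yaw y -145.4 q [ 0.25  0.13 -0.1   1.34 -0.   -1.92]
tab shift px scene ((-0.6970010882576165, 2.968676338149323), 0.7976424491699831) top ((0.37636351835098836, -0.7039872123569921), 1.3429192694616907)
5mm up at tab = px [ 0.14564448 -1.24924742] [-0.17306613 -0.01885812]
```

```bash

python3 -m jog '[[[0,0,0,0,0,0.133,70],[0,0,0,0,0,0.133,70],[0,0,0,0,0,0.133,70],[0,0,0,0,0,0.133,70],[0,0,0,0,0,0.133,70],[0,0,0,0,0,0.133,70],[0,0,0,0,0,0.133,70],[0,0,0,0,0,0.133,70],[0,0,0,0,0,0.133,70],[0,0,0,0,0,0,70],[0,0,0,0,0,0,45],[0,0,0,0,0,0,45],[0,0,0,0,0,0,45],[0,0,0,0,0,0,45]]]'
python3 -m jog '[[[0,0,-0.0017,0,0,-0.133,45],[0,0,-0.0017,0,0,-0.133,45],[0,0,-0.0017,0,0,-0.133,45],[0,0,-0.0017,0,0,-0.133,45],[0,0,-0.0017,0,0,-0.133,45],[0,0,-0.0017,0,0,-0.133,45],[0,0,-0.0017,0,0,-0.133,45],[0,0,-0.0017,0,0,-0.133,45],[0,0,-0.0017,0,0,-0.133,45],[0,0,0,0,0,0,45]]]'
python3 -m jog '[[[0,0,0,0,0,0,70],[0,0,0,0,0,0,70],[0,0,0,0,0,0,70],[0,0,0,0,0,0.133,70],[0,0,0,0,0,0.133,70],[0,0,0,0,0,0.133,70],[0,0,0,0,0,0.133,70],[0,0,0,0,0,0.133,70],[0,0,0,0,0,0.133,70],[0,0,0,0,0,0.133,70],[0,0,0,0,0,0.133,70],[0,0,0,0,0,0.133,70],[0,0,0,0,0,0,70],[0,0,0,0,0,0,45],[0,0,0,0,0,0,45],[0,0,0,0,0,0,45],[0,0,0,0,0,0,45]]]'
python3 -m jog '[[[0,0,-0.0017,0,0,-0.133,45],[0,0,-0.0017,0,0,-0.133,45],[0,0,-0.0017,0,0,-0.133,45],[0,0,-0.0017,0,0,-0.133,45],[0,0,-0.0017,0,0,-0.133,45],[0,0,-0.0017,0,0,-0.133,45],[0,0,-0.0017,0,0,-0.133,45],[0,0,-0.0017,0,0,-0.133,45],[0,0,-0.0017,0,0,-0.133,45],[0,0,0,0,0,0,45],[0,0,0,0,0,0,70],[0,0,0,0,0,0,70],[0,0,0,0,0,0,70],[0,0,0,0,0,0,70]]]'
python3 - <<'E'
from h import *
import pickle
C=cam("wrist");im=capture("wrist");np.save("w7.npy",im);pickle.dump(C,open("w7.pkl","wb"));save(im,"w7.png")
E
```

```text
time_s: 20.1
tool_pos: [0.5131, 0.1992, 0.0875]
orientation: [-0.001, -0.445, 0.895, -0.002]
wrist_force: [1.5, -1.8, -0.8]
opening: 0.0512
finger_force: 23.0
time_s: 21.1
tool_pos: [0.5131, 0.1992, 0.0905]
orientation: [0.002, 0.886, -0.464, 0.001]
wrist_force: [2.3, -2.5, 0.0]
opening: 0.0513
finger_force: 23.0
time_s: 22.8
tool_pos: [0.513, 0.1993, 0.0906]
orientation: [-0.001, -0.445, 0.895, -0.002]
wrist_force: [1.4, -1.3, -0.5]
opening: 0.0514
finger_force: 22.7
time_s: 24.2
tool_pos: [0.5124, 0.1997, 0.0934]
orientation: [0.002, 0.886, -0.465, -0.0]
wrist_force: [0.6, 0.5, 0.2]
opening: 0.07
finger_force: 0.0
```

View pics/w7.png

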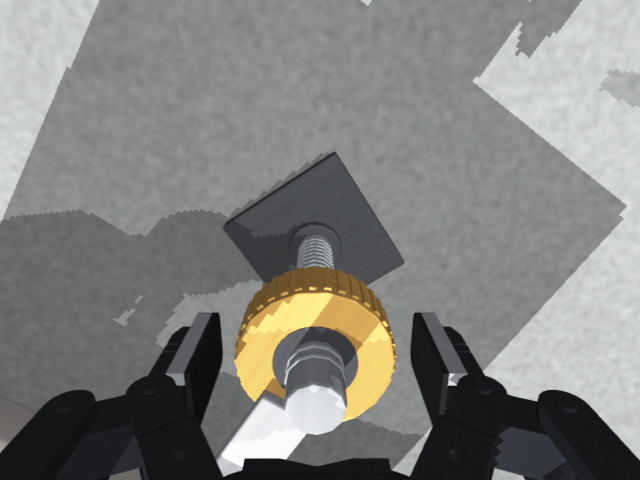

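In the wrist view, the collar is at (316,345) and the stem top at (315,405). The tab is at (265,430) over the rim, with both fingers clear of it. I've used all ten views, so from here I measure the flap's edge numerically against the first scene picture, with the arm backed off.

```bash
python3 -m jog '[[[0,0,-0.2,0,0,0,70],[0,0,-0.2,0,0,0,70],[0,0,-0.2,0,0,0,70],[0,0,-0.2,0,0,0,70],[0.08,0.177,0,0,0,0,70],[0.08,0.177,0,0,0,0,70],[0.08,0.177,0,0,0,0,70],[0,0,0,0,0,0,70],[0,0,0,0,0,0,70]]]'
cat > lv.py <<'E'
from h import *
from scipy.ndimage import map_coordinates
H=np.array([.512,.453,.142])
def pt(x,r,n,q):  # r along flap, n normal (up) offset, q joint
    e=q-np.pi/2; return np.array([x,H[1]-r*np.cos(e)+n*np.sin(-e),H[2]-r*np.sin(e)+n*np.cos(e)])
for name,f0 in(("scene","scene.npy"),("top","top.npy")):
    C=cam(name); I=cv2.cvtColor(capture(name),cv2.COLOR_RGB2GRAY).astype(float); I0=cv2.cvtColor(np.load(f0),cv2.COLOR_RGB2GRAY).astype(float)
    out=[]
    for x in np.linspace(.385,.645,53):
        if abs(x-.512)<.02: continue
        p=proj(C,pt(x,.19,0,1.601)); t=proj(C,pt(x+.01,.19,0,1.601))-p; t/=np.linalg.norm(t); n=np.array([t[1],-t[0]])
        full=(proj(C,pt(x,.19,0,1.571))-p)@n
        k=np.arange(-6,6.01,.1); P=p[:,None]+n[:,None]*k
        a=map_coordinates(I0,P[::-1],order=1);b=map_coordinates(I,P[::-1],order=1)
        ga,gb=np.gradient(a),np.gradient(b); m=np.abs(ga)>.35*np.abs(ga).max(); 
        S=np.arange(-30,31); e=[np.mean((a[30:-30]-b[30+s:len(b)-30+s])**2) for s in S]; i=int(np.argmin(e))
        if 0<i<60:
            s=S[i]-.5*(e[i+1]-e[i-1])/(e[i+1]-2*e[i]+e[i-1]); out.append((s*.1,full,e[i]))
    out=np.array(out); ok=out[:,2]<np.percentile(out[:,2],70); print(name,len(out),"shift",np.median(out[ok,0]).round(3),"iqr",np.percentile(out[ok,0],[25,75]).round(2),"full",out[:,1].mean().round(3),"err",np.median(out[:,2]).round(1))
E
python3 lv.py
```

```text
time_s: 25.15
tool_pos: [0.4529, 0.1, 0.2543]
orientation: [0.001, 0.885, -0.465, 0.0]
wrist_force: [-1.0, 0.2, 0.3]
opening: 0.0699
finger_force: 0.0
scene 41 shift 1.154 iqr [1.1  1.23] full 0.971 err 511.3
top 45 shift 0.407 iqr [0.34 0.63] full 0.232 err 284.6
```

```bash
python3 - <<'E'
from h import *
from scipy.ndimage import map_coordinates
C=cam("scene");I=cv2.cvtColor(capture("scene"),cv2.COLOR_RGB2GRAY).astype(float);np.save("s8.npy",I);I0=cv2.cvtColor(np.load("scene.npy"),cv2.COLOR_RGB2GRAY).astype(float)
for x in(.39,.43,.47,.55,.59,.63):
    p=proj(C,[x,.263,.1364]);t=proj(C,[x+.01,.263,.1364])-p;t/=np.linalg.norm(t);n=np.array([t[1],-t[0]]);k=np.arange(-7,8)
    P=p[:,None]+n[:,None]*k
    print(x,p.round(),n.round(2));print(map_coordinates(I0,P[::-1],order=1).astype(int));print(map_coordinates(I,P[::-1],order=1).astype(int))
E
```

```text
0.39 [354. 193.] [ 0.83 -0.56]
[158 157 154 146 131 131 162 180 183 183 182 182 182 183 184]
[165 165 164 156 133 118 132 145 148 148 147 147 148 148 148]
0.43 [361. 204.] [ 0.83 -0.56]
[186 186 186 177 147 132 151 174 181 181 182 183 183 183 183]
[165 166 166 159 133 116 125 141 146 147 147 147 147 148 148]
0.47 [369. 215.] [ 0.83 -0.56]
[125 125 124 121 117 121 144 172 181 181 181 182 183 184 182]
[102 103 100  99 101 105 119 138 145 146 146 147 147 146 147]
0.55 [385. 239.] [ 0.83 -0.56]
[124 122 118 108 101 109 128 156 177 182 183 184 184 184 184]
[101 100  99  99 100 103 111 126 142 148 147 148 148 148 149]
0.59 [394. 252.] [ 0.83 -0.56]
[124 124 122 116 107 107 120 145 174 183 183 184 185 185 185]
[101 102 102 101 101 105 111 123 140 146 147 148 149 149 149]
0.63 [403. 265.] [ 0.83 -0.56]
[ 99  99  98  97  99 105 117 137 170 184 186 185 185 185 184]
[105 103 103 102 102 104 107 117 137 148 151 150 149 149 149]
```

Normalised to the flap's brightness (which dropped from 183 to 148), the edge hasn't moved. So the tab isn't lifted yet: 9 mm wound, and the gap may be up to 10 mm. Two more strokes.

```bash

python3 -m jog '[[[-0.08,-0.177,0,0,0,0,70],[-0.08,-0.177,0,0,0,0,70],[-0.08,-0.177,0,0,0,0,70],[0,0,0,0,0,0.133,70],[0,0,0,0,0,0.133,70],[0,0,0,0,0,0.133,70],[0,0,0,0,0,0.133,70],[0,0,0,0,0,0.133,70],[0,0,0,0,0,0.133,70],[0,0,0,0,0,0.133,70],[0,0,0,0,0,0.133,70],[0,0,0,0,0,0.133,70],[0,0,0,0,0,0,70]]]'
python3 -m jog '[[[0,0,0.2,0,0,0,70],[0,0,0.2,0,0,0,70],[0,0,0.2,0,0,0,70],[0,0,0.2,0,0,0,70],[0,0,0,0,0,0,70],[0,0,0,0,0,0,70],[0,0,0,0,0,0,45],[0,0,0,0,0,0,45],[0,0,0,0,0,0,45],[0,0,0,0,0,0,45]]]'
python3 -m jog '[[[0,0,-0.0017,0,0,-0.133,45],[0,0,-0.0017,0,0,-0.133,45],[0,0,-0.0017,0,0,-0.133,45],[0,0,-0.0017,0,0,-0.133,45],[0,0,-0.0017,0,0,-0.133,45],[0,0,-0.0017,0,0,-0.133,45],[0,0,-0.0017,0,0,-0.133,45],[0,0,-0.0017,0,0,-0.133,45],[0,0,-0.0017,0,0,-0.133,45],[0,0,0,0,0,0,45]]]'
python3 -m jog '[[[0,0,0,0,0,0,70],[0,0,0,0,0,0,70],[0,0,0,0,0,0,70],[0,0,0,0,0,0.133,70],[0,0,0,0,0,0.133,70],[0,0,0,0,0,0.133,70],[0,0,0,0,0,0.133,70],[0,0,0,0,0,0.133,70],[0,0,0,0,0,0.133,70],[0,0,0,0,0,0.133,70],[0,0,0,0,0,0.133,70],[0,0,0,0,0,0.133,70],[0,0,0,0,0,0,70],[0,0,0,0,0,0,45],[0,0,0,0,0,0,45],[0,0,0,0,0,0,45],[0,0,0,0,0,0,45]]]'
python3 -m jog '[[[0,0,-0.0017,0,0,-0.133,45],[0,0,-0.0017,0,0,-0.133,45],[0,0,-0.0017,0,0,-0.133,45],[0,0,-0.0017,0,0,-0.133,45],[0,0,-0.0017,0,0,-0.133,45],[0,0,-0.0017,0,0,-0.133,45],[0,0,-0.0017,0,0,-0.133,45],[0,0,-0.0017,0,0,-0.133,45],[0,0,-0.0017,0,0,-0.133,45],[0,0,0,0,0,0,45],[0,0,0,0,0,0,70],[0,0,0,0,0,0,70],[0,0,0,0,0,0,70],[0,0,0,0,0,0,70]]]'
python3 -m jog '[[[0,0,-0.2,0,0,0,70],[0,0,-0.2,0,0,0,70],[0,0,-0.2,0,0,0,70],[0,0,-0.2,0,0,0,70],[0.08,0.177,0,0,0,0,70],[0.08,0.177,0,0,0,0,70],[0.08,0.177,0,0,0,0,70],[0,0,0,0,0,0,70],[0,0,0,0,0,0,70]]]'
cat > lv2.py <<'E'
from h import *
from scipy.ndimage import map_coordinates
C=cam("scene");I0=cv2.cvtColor(np.load("scene.npy"),cv2.COLOR_RGB2GRAY).astype(float);s8=np.load("s8.npy")
Is=[cv2.cvtColor(capture("scene"),cv2.COLOR_RGB2GRAY).astype(float) for _ in range(3)];I=np.mean(Is,0);np.save("s9.npy",I)
def cross(J,P,k,lv):
    a=map_coordinates(J,P[::-1],order=1);a=a/np.median(a[-30:]);i=len(a)-1
    while i>0 and a[i]>lv:i-=1
    return k[i]+(lv-a[i])/(a[i+1]-a[i])*.1
for lv in(.85,.9,.94):
  o=[]
  for x in np.linspace(.38,.645,54):
    if abs(x-.512)<.02: continue
    p=proj(C,[x,.263,.1364]);t=proj(C,[x+.01,.263,.1364])-p;t/=np.linalg.norm(t);n=np.array([t[1],-t[0]]);k=np.arange(-5,7.01,.1);P=p[:,None]+n[:,None]*k
    f=(proj(C,[x,.263,.142])-p)@n; o.append([cross(J,P,k,lv) for J in(I0,s8,I)]+[f])
  o=np.array(o);print(lv,"shift s8",np.median(o[:,1]-o[:,0]).round(3),"now",np.median(o[:,2]-o[:,0]).round(3),"spread",np.percentile(o[:,2]-o[:,0],[20,80]).round(2),"full",o[:,3].mean().round(3))
E
python3 lv2.py
```

```text
time_s: 26.6
tool_pos: [0.5131, 0.2013, 0.253]
orientation: [-0.002, -0.446, 0.895, -0.001]
wrist_force: [-0.1, -0.2, -0.6]
opening: 0.0702
finger_force: 0.0
time_s: 27.6
tool_pos: [0.5146, 0.2009, 0.0971]
orientation: [0.001, -0.445, 0.895, -0.001]
wrist_force: [-1.1, 2.5, 6.8]
opening: 0.0513
finger_force: 22.3
time_s: 28.6
tool_pos: [0.5127, 0.2008, 0.1002]
orientation: [0.0, 0.886, -0.463, 0.0]
wrist_force: [-6.8, 1.2, 9.4]
opening: 0.0513
finger_force: 22.6
time_s: 30.3
tool_pos: [0.513, 0.1992, 0.0966]
orientation: [-0.001, -0.445, 0.895, -0.002]
wrist_force: [1.2, -2.4, 0.1]
opening: 0.0514
finger_force: 22.2
time_s: 31.7
tool_pos: [0.5124, 0.1998, 0.0996]
orientation: [0.002, 0.886, -0.465, -0.0]
wrist_force: [0.8, 0.6, 1.3]
opening: 0.07
finger_force: 0.0
time_s: 32.6
tool_pos: [0.4529, 0.1, 0.2604]
orientation: [0.001, 0.885, -0.465, 0.0]
wrist_force: [0.1, -0.6, 0.0]
opening: 0.07
finger_force: 0.0
0.85 shift s8 -0.097 now 0.653 spread [0.58 0.7 ] full 0.983
0.9 shift s8 -0.03 now 0.743 spread [0.67 0.79] full 0.983
0.94 shift s8 0.014 now 0.805 spread [0.68 0.87] full 0.983
```

The flap edge has risen 0.78 px of the 0.98 px that level needs, so about 1.5 mm is still missing at the tab, or about 36° of collar.

```bash

python3 -m jog '[[[-0.08,-0.177,0,0,0,0,70],[-0.08,-0.177,0,0,0,0,70],[-0.08,-0.177,0,0,0,0,70],[0,0,0,0,0,0.129,70],[0,0,0,0,0,0.129,70],[0,0,0,0,0,0.129,70],[0,0,0,0,0,0.129,70],[0,0,0,0,0,0.129,70],[0,0,0,0,0,0.129,70],[0,0,0,0,0,0.129,70],[0,0,0,0,0,0,70],[0,0,0.2,0,0,0,70],[0,0,0.2,0,0,0,70],[0,0,0.2,0,0,0,70],[0,0,0.2,0,0,0,70],[0,0,0,0,0,0,70],[0,0,0,0,0,0,70]]]'
python3 -m jog '[[[0,0,0,0,0,0,45],[0,0,0,0,0,0,45],[0,0,0,0,0,0,45],[0,0,0,0,0,0,45],[0,0,-0.0015,0,0,-0.12,45],[0,0,-0.0015,0,0,-0.12,45],[0,0,-0.0015,0,0,-0.12,45],[0,0,-0.0015,0,0,-0.12,45],[0,0,-0.0015,0,0,-0.12,45],[0,0,0,0,0,0,45],[0,0,0,0,0,0,70],[0,0,0,0,0,0,70],[0,0,0,0,0,0,70],[0,0,0,0,0,0,70]]]'
python3 -m jog '[[[0,0,-0.2,0,0,0,70],[0,0,-0.2,0,0,0,70],[0,0,-0.2,0,0,0,70],[0,0,-0.2,0,0,0,70],[0,0,0,0,0,0,70]]]'
python3 - <<'E'
from h import *
s=sense();R=rot(s["orientation"]);print(R.T@(np.array([.4529,.1,.2604])-s["tool_pos"])/.2/3)
E
```

```text
time_s: 34.45
tool_pos: [0.5119, 0.1998, 0.0991]
orientation: [-0.003, -0.578, 0.816, -0.0]
wrist_force: [0.6, -0.2, 1.6]
opening: 0.0699
finger_force: 0.0
time_s: 35.85
tool_pos: [0.5129, 0.1994, 0.101]
orientation: [0.002, 0.801, -0.599, 0.001]
wrist_force: [-1.1, 0.9, -0.3]
opening: 0.0704
finger_force: 0.0
time_s: 36.35
tool_pos: [0.5158, 0.2008, 0.2684]
orientation: [-0.003, 0.801, -0.598, 0.004]
wrist_force: [0.9, 0.2, 0.2]
opening: 0.0699
finger_force: 0.0
[0.13127952 0.14832644 0.0123716 ]
```

```bash

python3 -m jog '[[[0.13,0.15,0,0,0,0,70],[0.13,0.15,0,0,0,0,70],[0.13,0.15,0,0,0,0,70],[0,0,0,0,0,0,70],[0,0,0,0,0,0,70]]]'
python3 lv2.py
python3 - <<'E'
from h import *
C,D=cam("top"),cam("scene");T,S=capture("top"),capture("scene");o=[]
for I,c in((S,D),(T,C)):
    h=cv2.cvtColor(I,cv2.COLOR_RGB2HSV);x0,y0=proj(c,[.512,.2,.125]).astype(int)-18;q=h[y0:y0+36,x0:x0+36]
    m=cv2.inRange(q,(10,110,70),(28,255,255));y,x=np.nonzero(m);(cx,cy),r=cv2.minEnclosingCircle(np.c_[x,y].astype(np.float32));print(cx+x0,cy+y0,r,len(x));o.append((cx+x0,cy+y0))
print("collar",plane(C,*o[1],.122),tri(D,o[0],C,o[1]))
for n,I0,c,p in(("funnel",np.load("top.npy"),C,None),):
    f=lambda I:cv2.moments(cv2.inRange(cv2.cvtColor(I,cv2.COLOR_RGB2HSV),(22,170,90),(32,255,255))[150:215,330:400],True)
    a,b=f(I0),f(T);print(n,a["m10"]/a["m00"]-b["m10"]/b["m00"],a["m01"]/a["m00"]-b["m01"]/b["m00"])
E
```

```text
time_s: 36.85
tool_pos: [0.4487, 0.0994, 0.2611]
orientation: [0.002, 0.801, -0.599, 0.0]
wrist_force: [-0.2, 0.1, 0.5]
opening: 0.0701
finger_force: 0.0
0.85 shift s8 -0.097 now 0.806 spread [0.45 0.91] full 0.983
0.9 shift s8 -0.03 now 0.872 spread [0.38 1.  ] full 0.983
0.94 shift s8 0.014 now 0.905 spread [0.28 1.05] full 0.983
353.04545402526855 241.68181800842285 11.082996368408203 238
278.8333339691162 255.8333339691162 10.395076751708984 212
collar [0.51388682 0.20006867 0.122     ] (array([0.51338699, 0.1991808 , 0.11918875]), np.float64(0.0023494915774036054))Traceback (most recent call last):
  File "<stdin>", line 9, in <module>
ZeroDivisionError: float division by zero
```

Flap at about 92–105 % of the way up to level, well inside tolerance. The collar centre is 15 mm from the tab tip, and the arm is clear.

```bash
python3 -c "
from plant import *
print(sign_off())"
```

```text
the job is handed in; nothing more can be done
None
```

I handed the job in at about 37 s: the prop stands released under the pull tab, and the flap rests on the collar about level, 92–105 % of the way up from its sag by my edge measurement. The mug, jar and funnel were never touched, though my last camera check on the funnel failed; `sign_off()` gave no verdict.

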